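# Third hand at the filter test nest: press the filter onto the sprung contacts and hold

### The job

Be a third hand at the test nest: pick up the small cavity filter, set it down on the nest's plate with its two plugs towards the black sprung contact block and its long side flush along the steel fence, plugs still clear of the block, and only then slide it along the fence so that the plugs enter the sockets. Push on gently, with a steady 12 N or so, until the block has given about 6 mm and the two tapped holes of the plate show in the middle of the slots in the filter's flange, and finish while still holding the filter and keeping up that push, flat and flush, so that a colleague can drive the screws. Do not run the block onto its stop, and leave the screw dish, screwdriver, calibration standard and hex key set where they are.

Things in the scene. Friction and masses are not known exactly. Their poses are not given: they have to be found in the camera images.
- filter_unit: The small cavity filter, loose, 0.24 to 0.36 kg: black body, aluminium lid, brass tuning screws on top. Body 90 long (its x) x 50 wide (y) x 40 mm high, screws up to 7 mm more. Origin: centre of the body's underside, z up; its front face (+x) is 45 mm from the origin. Lies upright on the bench; grip it from above across its 50 mm width, near mid-length.
- plug_tips (a point): Midway between the tips of the filter's two round brass plugs: 10 mm diameter, they stick 8 mm out of its front face at y = +-13 mm, 19.5 mm above its underside; tips chamfered. Axes as the filter.
- flange_slots (a point): Midway between the centres of the two slots in the filter's rear flange, at its underside, 55 mm behind the filter's origin. The flange is 5 mm thick and runs from 45 to 61 mm behind the origin; slots 6 mm wide, 12 mm long, open to the rear, at y = +-15 mm. Axes as the filter.
- nest: The test nest, fixed to the bench: aluminium plate 210 (its x) x 116 (y) x 12 mm. Origin: centre of the plate's underside; +x is the direction of the push, towards the contact block; z up. At the far end (x = 83 to 103 mm) stands an aluminium bearing block, 84 mm wide, top 54 mm above the bench. Two tapped holes of 4.6 mm in the plate at x = -41 mm, y = +-15 mm.
- fence_face (a point): Upper edge of the steel fence's working face, mid-length. The fence is a straight bar on the nest plate, 12 mm high above the plate, 16 mm wide, 130 mm long, along the nest's x from x = -84 to +46 mm. Its working face is at the nest's y = +25 mm and looks to -y. Axes as the nest.
- nest_home (a point): Point on the nest plate's upper face, 12 mm above the bench, at x = 14 mm, y = 0 of the nest; axes as the nest. The filter's origin lies here, with parallel axes, when the filter is flush with the fence and its slots are centred over the tapped holes.
- block_face (a point): Front face of the black plastic contact block, mid-width, at the height of the plate's upper face; axes as the nest; moves with the block; at rest 39 mm in +x from nest_home. Block 60 wide, 36 high, 16 mm thick, two sockets of 13 mm diameter, 2 mm chamfers, 11 mm deep, at y = +-13 mm, 19.5 mm above the plate. With the plugs fully in, the filter's front face bears on this face.
- contact_block (a joint): How far the contact block has been pushed back along the nest's +x, in m: 0 at rest, 0.012 at its hard stop. Springs push it back with 5 N at 0 plus 1.2 N per mm (12.2 N at 6 mm), and push the filter out again if it is let go.
- screw_dish: Bystander: round steel dish of screws, 86 mm diameter, 18 mm high, beside the nest on its fence side. Origin: centre of its underside.
- driver_yellow: Bystander: yellow-handled screwdriver, 150 mm long (along its y), 20 mm high, lying beside the nest on its fence side. Origin: middle of its underside.
- cal_standard: Bystander: small round calibration standard, 21 mm diameter, 30 mm high, standing on the bench beyond the filter. Origin: centre of its underside.
- hex_key_set: Bystander: black folding hex key set, 24 x 90 (its y) x 18 mm, lying between the robot and the filter. Origin: centre of its underside.
- tuning_jig: Furniture between filter and nest, fixed, never moves: clamp jig on a white base about 165 x 240 mm holding a bigger filter. Its red-handled toggle clamp stands up to 0.22 m above the bench: carry the filter over it with the underside at 0.26 m or more. Origin: bench level, about the middle of the base.

How it is judged:
By the outcome, as a careful person would: the job done as asked, in the order asked, and still so for the second after the job is handed in, while the arm keeps its last pose, push and grip.
It also fails if it takes over 51 s, if anything falls off the work surface, if the arm or the gripper's body presses on something with over 40 N, if the wrist force passes 120 N, or if a joint passes its speed limit or range.

### The arm

A 7-joint arm with a two-finger parallel gripper is mounted at the origin on a cart in front of the work surface, level with it; the furniture and walls round the work are solid. World frame = base frame: x ahead of the robot, y to its left, z up, the work surface at z = 0. Lengths are in m, angles in rad, forces in N, time in s.
With the tool pointing down it reaches from about 0.4 to 0.9 m from the base axis. Payload 5.5 kg.
Tool frame: the origin (TCP) lies midway between the tips of the shut fingers; the grasp point (between the pads) lies 19 mm behind it (manip.grip_depth is the distance from the TCP to the grasp point, in m); z points along the fingers, y is the line along which they close (so a half turn about z gives the same grasp; the last joint's range is limited). The gripper opens to 92 mm and grips with 3 to 60 N. Pads are 19 mm wide; open, the fingers measure 130 mm over their backs; the gripper's body (75 mm by 190 mm) begins 47 mm behind the grasp point.
Start: joints at [1.574, 0.501, -0.427, 1.55, 0.221, 1.138, -0.21], TCP at [0.167, -0.628, 0.227] pointing down, gripper open.
Joint ranges: [-2.88, 2.88], [-0.31, 2.03], [-1.54, 1.56], [0.2, 2.42], [-1.41, 4.55], [0.19, 2.02], [-2.57, 2.57]. Speed limits (rad/s): [2.57, 2.57, 3.14, 3.14, 3.14, 3.14, 3.14].

### API

Orientations are given as a unit quaternion [x, y, z, w].
In Python, from bench import manip, effector, viewer gives the robot as it stands. Calls block until the motion is done:
- manip.move_pose(position, orientation): joint-space move of the TCP to a pose.
- manip.servo_line(position, ori=None, vel=0.15): straight line of the TCP; ori=None keeps the orientation; vel is the mean speed in m/s.
- manip.movej(angles): joint-space move.
- effector.open_jaws() and effector.close(f_grip=None): open the fingers fully, or close them until they stop; f_grip is the grip in N (None keeps the last).
- manip.sleep(seconds).
- manip.solve_ik(position, orientation): joint angles nearest the present ones, or None.
- viewer.get_image(name): name is "side" or "top" or "wrist"; returns the picture (420x560x3 uint8, red, green, blue); there is no depth.
- viewer.get_calibration(name): a dict with "vfov" (degrees; the focal length in pixels is half the picture's height over the tangent of half this angle, whatever the lens; pixels are square), "cx", "cy" (the principal point, pixels), "dist_coeffs" ([k1, k2, p1, p2, k3] as OpenCV has them; the pictures are not rectified), "eye" and "attitude" of the camera in the world. Camera axes: x right, y down, z forward; pixel columns grow to the right and rows downward; lengths in m; the calibration is good to about 2 mm. A picture is of the moment at which its call begins: read the wrist's pose just before it. get_calibration takes no time and is no camera call; for the wrist camera it gives the pose at the moment of the call.
A pose or a line that the arm cannot do raises manip.PlanningError and nothing moves.
- manip.hand_in(): hands the job in; it is judged then, once.
Readings, each from a call of its own:
- manip.current_clock(): time.
- manip.current_q(): joint angles.
- manip.current_joint_velocities(): joint speeds.
- manip.current_tau(): joint torques, N m.
- manip.current_tool_pos(): TCP position.
- manip.current_tcp_rot(): TCP orientation.
- manip.current_force(): force on the tool from outside, world axes, zero at the start.
- manip.current_wrist_torque(): the same for the moment, N m.
- manip.current_finger_gap(): finger opening in m.
- manip.current_gripper_force(): force on a finger pad.
Only numpy, scipy, OpenCV 4.12 (cv2) and the standard library are available. Lean on these libraries where they do the work, as an engineer would, in place of code of your own. Each camera call takes 0.05 s, during which the arm holds its last target. There are 200 camera calls.

## Working session

There is one attempt and no reset: what is moved stays moved. The work goes in short steps, each a Python script; the robot and the scene stay as the last script left them, time stands still between calls to the robot, and variables do not carry over. Pictures are saved under pics/ and viewed, at most 10 in all, crops included, and the job is handed in when it is done.

```bash
mkdir -p pics; ls
python3 - <<'E'
from bench import manip, effector, viewer
import cv2
for n in("top","side","wrist"):
    c=viewer.get_calibration(n); print(n,c)
    cv2.imwrite(f"pics/{n}0.png",viewer.get_image(n)[:,:,::-1])
print(manip.current_clock(),manip.current_tool_pos(),manip.current_tcp_rot(),manip.grip_depth)
E
```

```text
pics
top {'vfov': 52.982781715097204, 'cx': 279.72717385772944, 'cy': 209.81380490121447, 'dist_coeffs': array([-0.07469768,  0.        ,  0.        ,  0.        ,  0.        ]), 'eye': array([0.38154222, 0.04323853, 1.32634404]), 'attitude': array([ 0.71580411, -0.69699381,  0.03459271, -0.02504894])}
side {'vfov': 52.08756326035293, 'cx': 277.82123022529095, 'cy': 213.5076509380748, 'dist_coeffs': array([-0.05646901,  0.        ,  0.        ,  0.        ,  0.        ]), 'eye': array([ 0.40794924, -0.92281984,  0.79068138]), 'attitude': array([ 0.8978882 , -0.04096863,  0.01441021, -0.43807613])}
wrist {'vfov': 66.70153905470252, 'cx': 285.9569998740023, 'cy': 212.573536852412, 'dist_coeffs': array([-0.01939957,  0.        ,  0.        ,  0.        ,  0.        ]), 'eye': array([ 0.24029516, -0.60804525,  0.38343043]), 'attitude': array([ 0.78506763, -0.60252425, -0.08800813,  0.11352494])}
0.15 [ 0.16680126 -0.62766405  0.22590585] [ 9.91570779e-01  1.29563959e-01 -8.11355909e-05 -7.50470220e-04] 0.0188
```

View pics/top0.png

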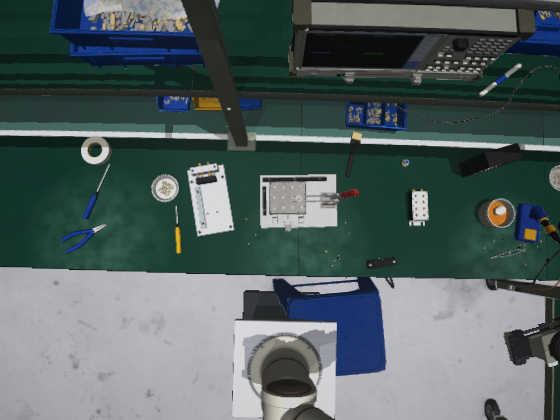

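View pics/side0.png

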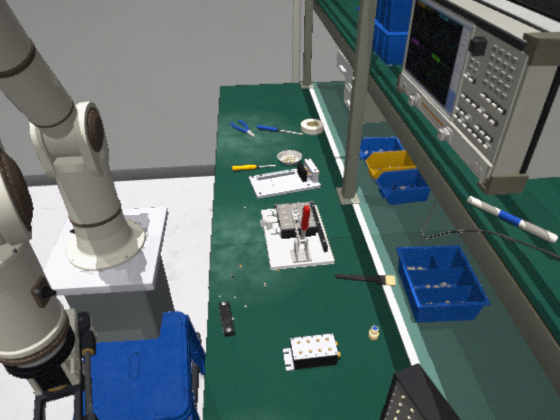

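The top view shows the filter at about (419,206), with the plugs pointing up (+x). The nest is at (210,200) with its black block at the top and the fence on the left, the clamp jig at (300,200), and the post foot at (240,142). The side view agrees: plugs at (338,352) and flange at (288,358).

```bash
cat > h.py <<'E'
from bench import manip, effector, viewer
import cv2, numpy as np
from scipy.spatial.transform import Rotation as R
def rays(c,px):
    f=210/np.tan(np.radians(c["vfov"])/2)
    K=np.array([[f,0,c["cx"]],[0,f,c["cy"]],[0,0,1]])
    u=cv2.undistortPoints(np.array(px,float).reshape(-1,1,2),K,np.array(c["dist_coeffs"])).reshape(-1,2)
    return R.from_quat(c["attitude"]).apply(np.c_[u,np.ones(len(u))])
def plane(c,px,z):
    d=rays(c,px); e=np.array(c["eye"]); return e+d*((z-e[2])/d[:,2])[:,None]
def down(yaw): # tool z down, tool x at yaw in world
    return (R.from_euler('z',yaw)*R.from_quat([1,0,0,0])).as_quat()
def snap(n,tag):
    c=viewer.get_calibration(n); im=viewer.get_image(n)
    cv2.imwrite(f"pics/{tag}.png",im[:,:,::-1]); np.save(f"pics/{tag}.npy",c,allow_pickle=True); return c,im
def st(): 
    return ("t %.2f"%manip.current_clock(), np.round(manip.current_tool_pos(),4), np.round(manip.current_force(),2), round(manip.current_finger_gap(),4))
E
python3 - <<'E'
from h import *
c=viewer.get_calibration("top")
for n,p,z in [("filter",(419,206),.04),("fl corner",(411,224),.005),("nest corners",[(189,168),(229,163),(233,232),(195,236)],.012),("post",(240,142),0),("cal",(405,162),.03),("hex",(381,263),.018),("jig",(300,200),0)]:
    print(n,plane(c,p,z).round(3))
E
```

```text
filter [[ 0.514 -0.405  0.04 ]]
fl corner [[ 0.46  -0.391  0.005]]
nest corners [[0.618 0.317 0.012]
 [0.637 0.191 0.012]
 [0.42  0.171 0.012]
 [0.404 0.289 0.012]]
post [[0.709 0.16  0.   ]]
cal [[ 0.654 -0.364  0.03 ]]
hex [[ 0.335 -0.292  0.018]]
jig [[ 0.527 -0.037  0.   ]]
```

Run:
```python
from h import *
manip.move_pose([0.45,-0.405,0.17],down(0))
c,im=snap("wrist","w1"); print(st(),c["eye"],rays(c,[(280,210)]),plane(c,[(280,210)],0.04), down(0),manip.current_q())
```

```text
('t 1.57', array([ 0.4487, -0.4069,  0.1701]), array([-0.55, -0.14,  0.28]), 0.0917) [ 0.52505109 -0.40651912  0.32769534] [[-0.27699825  0.01724446 -0.96093091]] [[ 0.44211994 -0.40135626  0.04      ]] [1. 0. 0. 0.] [ 1.04777878  0.49023645 -0.47119848  1.71819247  0.25898278  0.99492097
 -1.09133827]
```

View pics/w1.png

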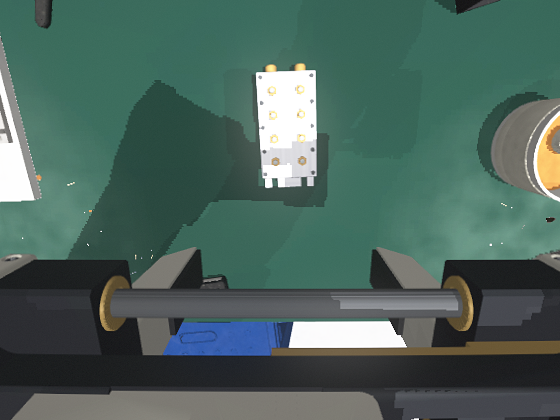

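The wrist view shows the lid's corners at about (257,72), (316,70), (317,177) and (262,179), with the plugs at (271,68) and (300,67) pointing away from the robot. I'll measure the lid with a mask and check its size.

Run:
```python
from h import *
im=cv2.imread("pics/w1.png"); c=np.load("pics/w1.npy",allow_pickle=True).item()
g=im.astype(int); m=((g.min(2)>115)&(g.max(2)-g.min(2)<40)).astype(np.uint8); m[:60]=0;m[200:]=0;m[:,:240]=0;m[:,340:]=0
m=cv2.morphologyEx(m,cv2.MORPH_CLOSE,np.ones((9,9)))
k=max(cv2.findContours(m,0,2)[0],key=cv2.contourArea)
P=plane(c,k.reshape(-1,2),.04)
# sides at x-range mid
for lo,hi in[(0.48,.55)]:
    for s in(1,-1):
        mid=np.median(P[:,1]); Q=P[(P[:,0]>lo)&(P[:,0]<hi)&(s*(P[:,1]-mid)>0.012)]
        print(s,np.polyfit(Q[:,0],Q[:,1],1),Q[:,1].mean(),len(Q))
print(P.min(0),P.max(0))
print(plane(c,[(257,72),(316,70),(317,177),(262,179)],.04).round(4))
print(plane(c,[(271,66),(300,65)],.0195+.0035).round(4))
```

```text
Traceback (most recent call last):
TypeError: expected non-empty vector for x
```

Run:
```python
from h import *
im=cv2.imread("pics/w1.png"); c=np.load("pics/w1.npy",allow_pickle=True).item()
g=im.astype(int); m=((g.min(2)>115)&(g.max(2)-g.min(2)<40)).astype(np.uint8); m[:60]=0;m[200:]=0;m[:,:240]=0;m[:,340:]=0
m=cv2.morphologyEx(m,cv2.MORPH_CLOSE,np.ones((9,9)))
k=max(cv2.findContours(m,0,1)[0],key=cv2.contourArea)
P=plane(c,k.reshape(-1,2),.04)
print(P.min(0),P.max(0))
for s in(1,-1):
        mid=P[:,1].mean(); Q=P[(P[:,0]>.485)&(P[:,0]<.55)&(s*(P[:,1]-mid)>0.012)]
        print(s,np.polyfit(Q[:,0],Q[:,1],1),Q[:,1].mean(),len(Q))
print(plane(c,[(257,72),(316,70),(317,177),(262,179)],.04).round(4))
print(plane(c,[(271,66),(300,65)],.0195+.0035).round(4))
```

```text
[ 0.46411021 -0.43427813  0.04      ] [ 0.56353759 -0.38167298  0.04      ]
1 [ 0.03882911 -0.40340243] -0.38328927695907883 77
-1 [ 0.04085393 -0.45411002] -0.4329488594600647 77
[[ 0.562  -0.3828  0.04  ]
 [ 0.5635 -0.432   0.04  ]
 [ 0.4734 -0.4352  0.04  ]
 [ 0.4716 -0.3851  0.04  ]]
[[ 0.5691 -0.3939  0.023 ]
 [ 0.5699 -0.4194  0.023 ]]
```

Run:
```python
from h import *
q=down(0.04); g=np.array([.5177,-.4083])
manip.servo_line([*g,.10],q,vel=.2); manip.sleep(.3); print(st())
manip.servo_line([*g,.017],q,vel=.1); manip.sleep(.3); print(st())
effector.close(40); manip.sleep(.2); print(st(),manip.current_gripper_force())
p=manip.current_tool_pos()
manip.servo_line([p[0],p[1],.31],q,vel=.15); manip.sleep(.2); print(st(),manip.current_gripper_force())
c,im=snap("wrist","w2")
```

```text
('t 2.50', array([ 0.5175, -0.4092,  0.1012]), array([ 0.43,  0.11, -0.01]), 0.0913)
('t 3.78', array([ 0.518 , -0.4086,  0.0176]), array([-0.47,  0.95, -0.28]), 0.0917)
('t 4.72', array([ 0.5176, -0.4083,  0.017 ]), array([ 0.08, -0.36, -0.36]), 0.0496) 39.99495282769203
('t 7.02', array([ 0.5175, -0.4082,  0.3095]), array([-0.12,  0.8 , -3.4 ]), 0.0499) 39.99508515000343
```

View pics/w2.png

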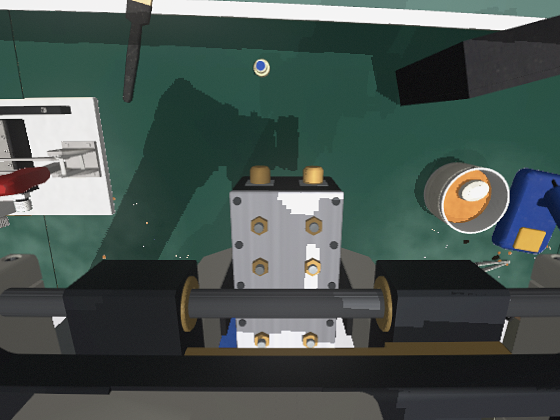

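The filter is held squarely: lid front edge at (232,191)–(342,190), plugs at (260,175) and (313,175). Next I carry it over the jig and look at the nest.

Run:
```python
from h import *
manip.servo_line([.45,-.1,.31],down(.06),vel=.25)
manip.servo_line([.38,.225,.31],down(.1),vel=.25)
manip.servo_line([.37,.225,.20],down(.1),vel=.2); manip.sleep(.3); print(st())
snap("wrist","w3"); print(manip.current_tcp_rot())
```

```text
('t 10.96', array([0.3708, 0.2252, 0.2008]), array([-0.1 , -0.02, -2.71]), 0.0494)
[9.98759661e-01 4.97850354e-02 7.68187766e-04 1.64944852e-06]
```

View pics/w3.png

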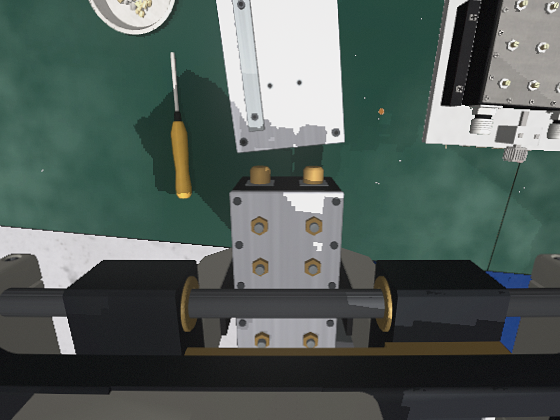

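The plate's rear corners are at (238,151) and (344,142). The tapped holes are at (270,86) and (299,83), and the fence's right edge runs from about (265,128) to (250,0). I'll compute the nest pose from these.

Run:
```python
from h import *
im=cv2.imread("pics/w3.png"); c=np.load("pics/w3.npy",allow_pickle=True).item()
g=cv2.cvtColor(im,cv2.COLOR_BGR2GRAY).astype(int)
H=[]
for x,y in[(270,86),(299,83)]:
    w=np.clip(150-g[y-5:y+6,x-5:x+6],0,None); yy,xx=np.mgrid[y-5:y+6,x-5:x+6]; H.append([(w*xx).sum()/w.sum(),(w*yy).sum()/w.sum()])
H=plane(c,H,.012); print("holes",H, np.linalg.norm(H[0]-H[1]))
d=H[0]-H[1]; print("yaw holes",np.arctan2(-d[0],d[1]))
# plate right edge: last bright pixel per row
E=[]
for y in range(5,125,4):
    r=g[y,290:400]; E.append([290+np.where(r>150)[0].max()+.5,y])
E=plane(c,E,.012); p=np.polyfit(E[:,0],E[:,1],1); print("right edge",p,np.arctan(p[0]), np.std(E[:,1]-np.polyval(p,E[:,0])))
for y in(10,40,70,100,120): print(y,g[y,225:285].tolist())
np.save("holes.npy",H)
b=im[0:160,200:360]; cv2.imwrite("pics/w3c.png",cv2.resize(b,None,fx=3.6,fy=3.6,interpolation=cv2.INTER_CUBIC))
```

```text
holes [[0.47705575 0.2527756  0.012     ]
 [0.48297285 0.22330008 0.012     ]] 0.030063572760083333
yaw holes 0.19811282229887656
right edge [0.28815925 0.03662805] 0.280558638263586 0.008151446508418952
10 [235, 236, 235, 236, 236, 236, 237, 238, 134, 215, 210, 212, 212, 204, 207, 211, 209, 205, 205, 209, 214, 212, 209, 209, 210, 161, 157, 243, 237, 237, 237, 236, 237, 237, 237, 237, 237, 237, 237, 236, 237, 237, 237, 237, 237, 237, 237, 237, 237, 237, 237, 237, 237, 236, 237, 237, 238, 237, 237, 237]
40 [236, 237, 236, 237, 237, 236, 237, 236, 237, 236, 238, 231, 180, 219, 214, 216, 215, 210, 210, 211, 208, 207, 207, 214, 217, 216, 212, 216, 183, 137, 228, 240, 238, 238, 238, 238, 238, 237, 238, 238, 237, 238, 238, 238, 238, 237, 238, 237, 238, 237, 237, 237, 237, 238, 237, 238, 238, 238, 237, 238]
70 [140, 239, 239, 237, 237, 237, 237, 237, 237, 237, 238, 237, 237, 238, 240, 230, 200, 223, 219, 219, 218, 216, 216, 217, 215, 217, 218, 220, 220, 216, 217, 210, 158, 186, 242, 238, 238, 238, 238, 238, 237, 237, 238, 238, 238, 238, 238, 238, 238, 238, 239, 238, 238, 238, 239, 238, 238, 239, 238, 239]
100 [57, 58, 55, 53, 96, 198, 244, 240, 239, 239, 237, 237, 237, 237, 237, 238, 238, 240, 220, 144, 176, 212, 207, 208, 206, 205, 204, 204, 204, 204, 207, 211, 208, 206, 211, 166, 168, 235, 240, 238, 238, 237, 238, 238, 238, 238, 238, 239, 238, 238, 238, 238, 238, 238, 238, 238, 238, 238, 238, 239]
120 [54, 52, 54, 55, 56, 55, 48, 122, 183, 189, 182, 180, 180, 183, 170, 155, 156, 157, 152, 210, 246, 213, 167, 204, 210, 210, 205, 196, 179, 144, 137, 175, 206, 213, 211, 208, 215, 195, 134, 137, 160, 156, 153, 168, 223, 240, 238, 238, 238, 238, 238, 238, 238, 238, 238, 238, 238, 237, 238, 238]
```

View pics/w3c.png

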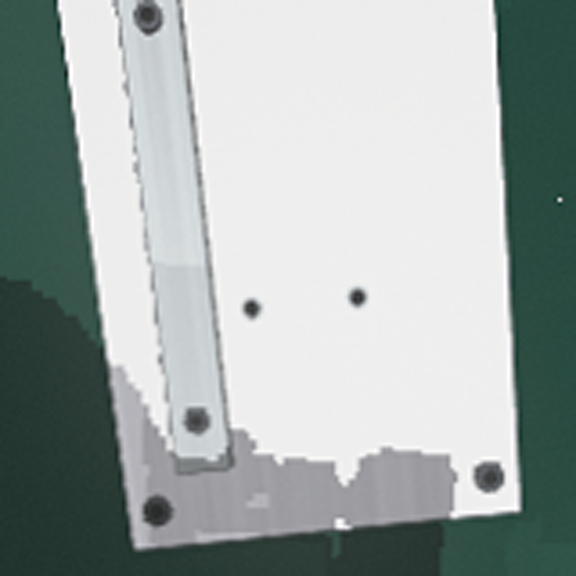

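The crop shows the fence's working edge, both holes and the full right edge of the plate clearly. I'll fit lines to those edges.

Run:
```python
from h import *
im=cv2.imread("pics/w3.png"); c=np.load("pics/w3.npy",allow_pickle=True).item(); H=np.load("holes.npy")
g=cv2.cvtColor(im,cv2.COLOR_BGR2GRAY).astype(int)
F=plane(c,[(249.6,10),(253,40),(256.4,70),(259.5,100)],.024); p=np.polyfit(F[:,0],F[:,1],1); print("fence yaw",np.arctan(p[0]),F.round(4))
E=plane(c,[(310+np.where(g[y,310:360]>150)[0].max()+.5,y) for y in range(5,125,4)],.012); pe=np.polyfit(E[:,0],E[:,1],1);print("edge yaw",np.arctan(pe[0]),(E[:,1]-np.polyval(pe,E[:,0])).std())
L=plane(c,[(225+a,y) for a,y in[(0,70),(5,100)]],.012);print("left",np.arctan2(*(L[0]-L[1])[1::-1]))
yaw=(np.arctan(p[0])+np.arctan(pe[0]))/2; 
for y in(yaw,):
    Rm=R.from_euler('z',y).as_matrix(); m=H.mean(0)
    print("yaw",y,"holes rel",(H-m)@Rm,"fence y rel hole-mid",((F-m)@Rm)[:,1],"edge",((E-m)@Rm)[[0,-1],1])
    o=m-Rm@[-.041,0,0]; print("origin",o,"home",o+Rm@[.014,0,0])
    print("rear corners",((plane(c,[(238,150.5),(344,142)],.012)-o)@Rm))
```

```text
fence yaw 0.19511993390464213 [[0.5395 0.2761 0.024 ]
 [0.5146 0.2711 0.024 ]
 [0.4886 0.2658 0.024 ]
 [0.4613 0.2607 0.024 ]]
edge yaw 0.20064119602051908 0.00030503705377729975
left 0.2293378173903018
yaw 0.1978805649625806 holes rel [[-3.49124263e-06  1.50317860e-02  0.00000000e+00]
 [ 3.49124263e-06 -1.50317860e-02  0.00000000e+00]] fence y rel hole-mid [0.02561551 0.02559467 0.02557772 0.02586123] edge [-0.05783227 -0.05827281]
origin [0.52021421 0.2460981  0.012     ] home [0.533941   0.24885039 0.012     ]
rear corners [[-0.10284897  0.05578817  0.        ]
 [-0.1048838  -0.05777665  0.        ]]
```

```bash
cat >> h.py <<'E'
YAW=.198; RM=R.from_euler('z',YAW).as_matrix(); HOME=np.array([.5339,.2489,.012]); Q=down(YAW)
def go(n,vel=.03): manip.servo_line(HOME+RM@np.array(n),Q,vel=vel)   # nest coords of TCP rel. home
def rd():
    f=np.mean([(manip.sleep(.02),manip.current_force())[1] for _ in range(6)],0)
    e=R.from_quat(manip.current_tcp_rot())*R.from_quat(Q).inv()
    return RM.T@(np.array(manip.current_tool_pos())-HOME)*1000, RM.T@f, e.as_rotvec()
def pr(s,r): print(s,"t%.1f"%manip.current_clock(),r[0].round(2),r[1].round(2),r[2].round(4))
E
python3 - <<'E'
from h import *
c=np.load("pics/w3.npy",allow_pickle=True).item()
P=plane(c,[(232,191),(342,190)],.2008-.017+.04); print("lid front in tool",(P-[.3708,.2252,0])@R.from_euler('z',.0996).as_matrix())
go([-.026,-.003,.10],.15); go([-.026,-.003,.030],.1); manip.sleep(.3)
r=rd(); pr("above",r); f0=r[1]; z=.021
while z>.012:
    go([-.026,-.003,z]); r=rd(); pr("down",r)
    if r[1][2]-f0[2]>3: break
    z-=.001
np.save("f0.npy",f0); snap("wrist","w4")
E
```

```text
lid front in tool [[ 0.04566946  0.02336627  0.2238    ]
 [ 0.04617837 -0.02415064  0.2238    ]]
above t13.5 [-25.77  -3.08  30.33] [ 0.07 -0.22 -3.32] [ 0.     -0.0006 -0.0001]
down t14.1 [-26.02  -2.85  20.97] [ 0.06  0.22 -3.41] [0.0001 0.0001 0.0002]
down t14.4 [-25.98  -3.    20.03] [-0.03 -0.01 -3.27] [ 0.     -0.0001 -0.    ]
down t14.8 [-26.02  -3.01  18.99] [-0.06  0.15 -3.78] [-0.  0.  0.]
down t15.1 [-26.03  -2.98  17.98] [ 0.14 -0.11 -3.29] [0.     0.0001 0.    ]
down t15.5 [-26.07  -3.01  16.97] [ 0.39 -0.09 -3.21] [-0.0001  0.0001  0.    ]
down t15.8 [-26.03  -3.02  16.91] [-3.16 -1.54  5.96] [-0.0007 -0.0003 -0.    ]
```

Run:
```python
from h import *
z=.0166; y=-.003
go([-.026,y,z]); r=rd(); pr("set",r)
while y<.003:
    y+=.0005; go([-.026,y,z]); r=rd(); pr("y%.1f"%(y*1e3),r)
    if r[1][1]<-5: break
snap("wrist","w5")
```

```text
set t16.2 [-25.83  -2.92  16.9 ] [-1.71 -1.01  2.85] [ 0.     -0.0003 -0.    ]
y-2.5 t16.6 [-25.81  -2.94  16.9 ] [-1.76 -2.4   4.81] [-0.0008 -0.0004 -0.0002]
y-2.0 t16.9 [-25.77  -2.92  16.94] [-2.28 -3.16  5.92] [-0.0014 -0.0005 -0.0005]
y-1.5 t17.3 [-25.72  -2.72  16.96] [-2.   -3.76  6.54] [-0.0019 -0.0005 -0.0008]
y-1.0 t17.6 [-25.65  -2.49  16.94] [-2.23 -4.21  6.89] [-0.0022 -0.0006 -0.0009]
y-0.5 t18.0 [-25.49  -2.02  16.95] [-1.67 -4.49  6.25] [-0.0021 -0.0008 -0.0011]
y0.0 t18.3 [-25.38  -1.6   16.95] [-1.32 -4.5   5.84] [-0.0021 -0.001  -0.0011]
y0.5 t18.7 [-25.25  -1.04  16.95] [-0.95 -4.37  5.42] [-0.0019 -0.0012 -0.0011]
y1.0 t19.0 [-25.2   -0.46  16.92] [-0.53 -4.43  5.45] [-0.0017 -0.0012 -0.0011]
y1.5 t19.4 [-25.15  -0.36  16.96] [-0.81 -5.08  5.82] [-0.0023 -0.0014 -0.0012]
```

View pics/w5.png

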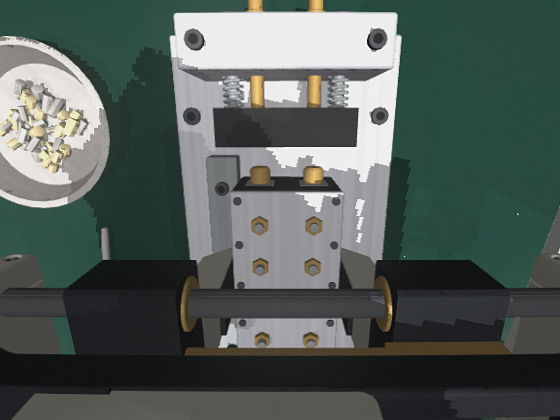

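The plugs at (260,175) and (313,175) are clear of the block's near edge (row 146), and the filter's left side lies along the fence's right edge. I'll reduce the down-load and confirm fence contact.

Run:
```python
from h import *
y=.0015
for z,y in((.0164,.0015),(.0164,.002),(.0160,.003),(.0160,.004)):
    go([-.026,y,z]); r=rd(); pr(f"y{y*1e3:.1f} z{z*1e3:.1f}",r)
    if r[1][1]<-8: break
print(manip.current_finger_gap())
```

```text
y1.5 z16.4 t19.8 [-25.15  -0.36  16.93] [-1.37 -5.68  8.22] [-0.0024 -0.0014 -0.0012]
y2.0 z16.4 t20.1 [-25.16  -0.31  16.96] [-1.61 -6.08  8.95] [-0.0031 -0.0014 -0.0014]
y3.0 z16.0 t20.5 [-25.15  -0.26  16.98] [-3.26 -8.81 14.24] [-0.0049 -0.0017 -0.0017]
0.04972949440390381
```

Run:
```python
from h import *
for z,y in((.0168,.0015),(.0170,.0015),(.0170,.0025)):
    go([-.026,y,z]); r=rd(); pr(f"y{y*1e3:.1f} z{z*1e3:.1f}",r)
```

```text
y1.5 z16.8 t20.8 [-25.4   -0.27  16.96] [-0.31 -6.06  5.88] [-0.0024 -0.001  -0.0008]
y1.5 z17.0 t21.2 [-25.39  -0.28  16.97] [ 0.24 -5.91  4.13] [-0.0023 -0.0009 -0.0008]
y2.5 z17.0 t21.5 [-25.4   -0.24  16.98] [-0.53 -8.2   5.57] [-0.0038 -0.0009 -0.0011]
```

Run:
```python
from h import *
z,y=.0171,.0014
for x in (-22,-18,-16,-14,-12,-10,-8,-7,-6,-5,-4,-3):
    go([x/1e3,y,z],.03); r=rd(); pr(f"x{x}",r)
    if r[1][0]<-10: break
snap("wrist","w6")
```

```text
x-22 t21.9 [-23.85  -0.17  16.98] [-6.96 -7.06 10.63] [-0.0042  0.0026  0.0005]
x-18 t22.3 [-21.05  -0.14  16.95] [-9.72 -7.39 13.96] [-0.0051  0.0044  0.0005]
x-16 t22.6 [-19.63  -0.17  16.93] [-11.56  -7.36  15.67] [-0.0056  0.0053  0.0006]
```

View pics/w6.png

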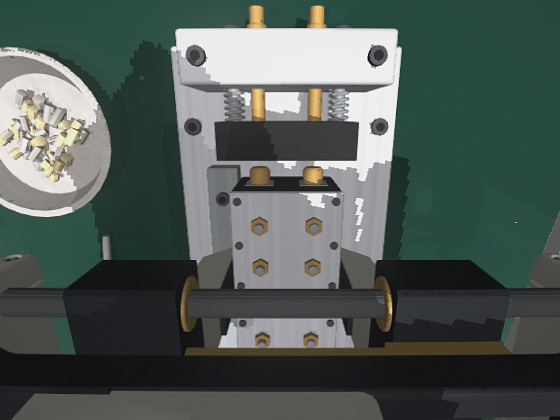

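```bash
cat >> h.py <<'E'
import json,os
def load(): return json.load(open("c.json")) if os.path.exists("c.json") else dict(x=-16.,y=1.4,z=17.1,w=[0,0,0])
def step(s,dx,fz=2.,fy=-4.):
    s["x"]+=dx
    q=(R.from_rotvec(s["w"])*R.from_quat(Q)).as_quat()
    manip.servo_line(HOME+RM@np.array([s["x"],s["y"],s["z"]])/1e3,q,vel=.03)
    r=rd(); f=r[1]
    s["z"]+=float(np.clip((f[2]-fz)/9*.5,-.4,.4)); s["y"]+=float(np.clip((f[1]-fy)/4*.5,-.4,.4))
    s["w"]=np.clip(np.array(s["w"])-.6*r[2],-.02,.02).tolist()
    json.dump(s,open("c.json","w")); return r
E
python3 - <<'E'
from h import *
s=load()
for dx in (0,0,0,1,1,1,1,1):
    r=step(s,dx); pr("x%.1f y%.2f z%.2f"%(s["x"],s["y"],s["z"]),r)
    if r[1][0]<-12: break
print(s)
E
```

```text
x-16.0 y1.00 z17.50 t23.0 [-19.63  -0.11  16.95] [-11.68  -7.32  15.46] [-0.0055  0.0052  0.0007]
x-16.0 y0.83 z17.86 t23.4 [-18.89  -0.18  16.88] [-7.52 -5.37  8.46] [-0.0008  0.0012  0.0003]
x-16.0 y0.81 z17.95 t23.7 [-18.38  -0.18  16.89] [-4.79 -4.11  3.59] [ 0.0005 -0.     -0.    ]
x-15.0 y0.77 z17.98 t24.1 [-17.33  -0.17  16.91] [-4.33 -4.35  2.57] [ 0.0003 -0.0001  0.    ]
x-14.0 y0.81 z18.02 t24.4 [-16.35  -0.19  16.9 ] [-4.13 -3.69  2.65] [0.0002 0.     0.0001]
x-13.0 y0.82 z18.03 t24.8 [-15.42  -0.18  16.89] [-4.38 -3.91  2.31] [ 0.      0.0001 -0.    ]
x-12.0 y0.80 z18.04 t25.1 [-14.45  -0.17  16.91] [-4.47 -4.14  2.2 ] [-0.      0.0001  0.0001]
x-11.0 y0.82 z18.04 t25.5 [-13.42  -0.18  16.9 ] [-4.34 -3.9   1.93] [ 0.  0. -0.]
{'x': -11.0, 'y': 0.8172817552334927, 'z': 18.039584618787803, 'w': [0.003162708013094333, -0.003966788282320074, -0.0006524548871578829]}
```

Run:
```python
from h import *
s=load()
for i in range(14):
    r=step(s,1.0); pr("x%.1f y%.2f z%.2f"%(s["x"],s["y"],s["z"]),r)
    if r[1][0]<-11.5 : break
snap("wrist","w7")
```

```text
x-10.0 y0.86 z18.07 t25.8 [-12.47  -0.15  16.91] [-4.51 -3.64  2.63] [-0.      0.      0.0001]
x-9.0 y0.86 z18.07 t26.2 [-11.41  -0.2   16.91] [-4.6  -4.05  1.86] [-0.     -0.     -0.0001]
x-8.0 y0.84 z18.08 t26.5 [-10.47  -0.2   16.88] [-4.74 -4.12  2.3 ] [-0.0001  0.0001 -0.    ]
x-7.0 y0.82 z18.06 t26.9 [-9.37 -0.18 16.89] [-4.33 -4.15  1.55] [ 0.0001 -0.0001 -0.0001]
x-6.0 y0.84 z18.06 t27.2 [-8.4  -0.13 16.92] [-4.21 -3.82  2.03] [ 0.0001 -0.      0.    ]
x-5.0 y0.81 z18.09 t27.6 [-7.46 -0.18 16.9 ] [-4.64 -4.24  2.55] [-0.0001  0.0001  0.    ]
x-4.0 y0.83 z18.07 t27.9 [-6.32 -0.17 16.9 ] [-3.48 -3.84  1.6 ] [ 0.0001 -0.0001 -0.0001]
x-3.0 y0.83 z18.21 t28.3 [-6.17 -0.18 16.91] [-6.9  -4.01  4.49] [-0.0007  0.0012  0.0002]
x-2.0 y0.79 z18.44 t28.6 [-6.18 -0.14 16.91] [-8.94 -4.36  6.18] [-0.001   0.002   0.0004]
x-1.0 y0.73 z18.65 t29.0 [-5.77 -0.18 16.9 ] [-9.88 -4.5   5.75] [-0.0008  0.0018  0.0003]
x0.0 y0.67 z18.84 t29.3 [-5.21 -0.18 16.9 ] [-10.75  -4.45   5.49] [-0.0005  0.0014  0.0003]
x1.0 y0.66 z19.02 t29.7 [-4.6  -0.19 16.9 ] [-11.36  -4.1    5.18] [-0.0004  0.0012  0.0002]
x2.0 y0.67 z19.15 t30.0 [-3.99 -0.19 16.93] [-11.33  -3.93   4.42] [-0.0004  0.0011  0.0002]
x3.0 y0.70 z19.33 t30.4 [-3.46 -0.19 16.93] [-12.1   -3.75   5.14] [-0.0005  0.0012  0.0001]
```

View pics/w7.png

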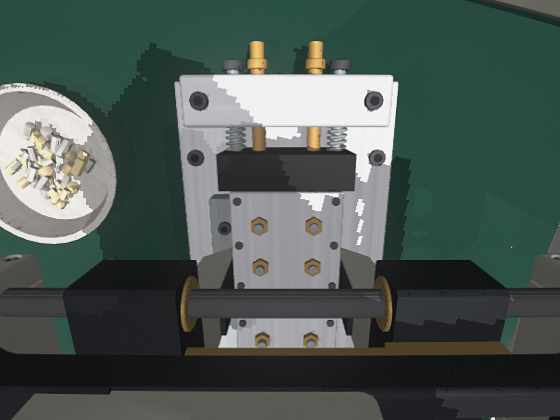

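The plugs are in and the block's face bears on the filter (lid edge at row 191, unchanged, so no slip in the grip). Contact came at x = −6.2 mm as expected, so I push on about 3.3 mm.

Run:
```python
from h import *
s=load(); T=-.15; d=1.
for i in range(14):
    r=step(s,d); e=T-r[0][0]; pr("x%.1f y%.2f z%.2f"%(s["x"],s["y"],s["z"]),r)
    if abs(e)<.25 : break
    d=float(np.clip(e*1.2,-1,1.2))
for i in range(2): pr("settle",step(s,0))
manip.sleep(.5); pr("hold",rd()); snap("wrist","w8"); snap("side","s8"); snap("top","t8")
im=cv2.imread("pics/w8.png"); a=im[40:240,150:430]
b=cv2.imread("pics/s8.png")[130:230,220:360]
cv2.imwrite("pics/f8.png",np.vstack([cv2.resize(a,(420,300)),cv2.resize(b,(420,300),interpolation=cv2.INTER_CUBIC)]))
```

```text
x4.0 y0.67 z19.47 t30.8 [-2.83 -0.21 16.92] [-12.82  -4.23   4.5 ] [-0.0005  0.0011  0.0002]
x5.2 y0.66 z19.62 t31.1 [-2.07 -0.17 16.91] [-13.53  -4.04   4.68] [-0.0004  0.0011  0.0002]
x6.4 y0.67 z19.76 t31.5 [-1.32 -0.18 16.93] [-14.89  -3.93   4.54] [-0.0005  0.0012  0.0002]
x7.6 y0.69 z19.91 t31.8 [-0.57 -0.2  16.92] [-15.17  -3.84   4.84] [-0.0006  0.0012  0.0001]
x8.1 y0.70 z20.07 t32.2 [-0.42 -0.16 16.95] [-15.84  -3.96   4.78] [-0.0004  0.001   0.0002]
x8.4 y0.67 z20.18 t32.5 [-0.31 -0.19 16.94] [-16.24  -4.2    3.92] [-0.0003  0.0008  0.0002]
settle t32.9 [-0.29 -0.17 16.95] [-15.47  -3.53   3.36] [0.     0.0003 0.    ]
settle t33.2 [-0.3  -0.17 16.93] [-15.5   -3.65   2.84] [-0.0001  0.0002  0.0001]
hold t33.8 [-0.32 -0.18 16.93] [-15.26  -3.46   2.61] [-0.      0.0002  0.    ]
```

View pics/f8.png

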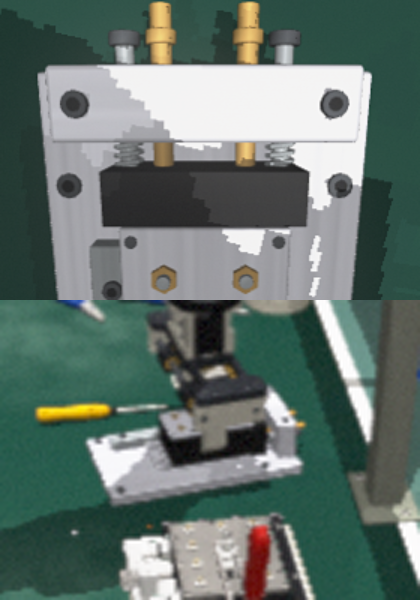

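The lid is up against the block, the springs are compressed, and the filter lies flat along the fence. The block has given about 5.9 mm, and the wrist reads 15.3 N, which is about 12 N of spring plus friction. The pose held steady over 0.5 s, so I'm handing in.

```bash
python3 -c "
from h import *
print(manip.hand_in())"
```

```text
the job is handed in; nothing more can be done
None
```

I handed the job in at about 34 s with the filter still held flat and flush on the fence, plugs in the sockets, and the block pushed back about 5.9 mm against roughly 12 N; slot-to-hole centring is worked out from position, as the camera could not see the slots.

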